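# Shut the instrument door, tap out the loose bolt and hold its cap open

### The arm

A 6-joint arm with a two-finger parallel gripper is mounted at the origin on the work surface. World frame = base frame: x ahead of the robot, y to its left, z up, the work surface at z = 0. Lengths are in m, angles in rad, forces in N, time in s.
With the tool pointing down it reaches from about 0.25 to 0.725 m from the base axis. Payload 4 kg.
Tool frame: the origin (TCP) lies on the centre line of the jaws, within the pads' length; the fingertips stand 17 mm ahead of it and the grasp point (between the pads) lies 2 mm behind it; z points along the fingers, y is the line along which they close (so a half turn about z gives the same grasp; the last joint's range is limited). The gripper opens to 85 mm and grips with 20 to 120 N. Pads are 22 mm wide; open, the fingers measure 114 mm over their backs; the gripper's body (76 mm by 85 mm) begins 54 mm behind the grasp point. The pads swing forward as they close: fully open they stand 13 mm farther back than shut.
Start: joints at [-1.227, 0.241, 0.005, 1.335, 0, 1.571], TCP at [0.169, -0.471, 0.222] pointing down, gripper open.
Joint ranges: [-2.72, 2.72], [-1.05, 1.87], [-1.09, 1.28], [-1.99, 2.15], [-1.42, 1.44], [-3.14, 3.14]. Speed limits (rad/s): [2.79, 2.79, 3.14, 3.14, 3.14, 3.14].

### API

Orientations are given as a unit quaternion [x, y, z, w].
In Python, from workcell import bot, camera, get_calibration gives the robot as it stands.
- The arm moves only by the tool apply_moves, never from a script. Its argument "steps" is a list of rows, each a list of 3 entries, a list of its own where there are three numbers: the shift along the tool's x, y, z as a fraction of full scale, then the turn, a rotation vector about the tool's x, y, z as a fraction of full scale, then the opening, from 0 (shut) to 1 (fully open). A call has exactly 8 rows; each row shifts and turns the commanded pose from where the row before left it, along the tool's axes as they then stand; what a row does not reach is not made up. Full scale, the value 1, is 20 cm for a shift and pi rad for a turn. A row lasts 1/12 s, in which the tool goes at most 41.7 mm and 7.16 degrees, less where a joint would pass 70% of its speed; a pose out of reach is approached as far as the arm can. A call with a number of a shift or a turn outside -1 to 1 is refused whole. A call with a gripper value outside its range is refused whole. The fingers move at their own pace and stop on an object; the grip force is fixed at half the most. Time passes only in rows, so rows that do not move let the fingers close, or fill a call up. It gives the time, the measured TCP pose, the force, the opening and the grip force at its end, in the units of the state.
- bot.get_obs(): the state, without advancing time (a new reading comes with each control period).
- camera(name): name is "scene" or "top" or "wrist"; returns (picture, depth): 384x512x3 uint8, red, green, blue; 384x512 float32, m along the optical axis (not along the pixel's ray), 0 where there is no reading.
- get_calibration(name): a dict with "fov_y" (degrees; the focal length in pixels is half the picture's height over the tangent of half this angle, whatever the lens; pixels are square), "cx", "cy" (the principal point, pixels), "rvec" (rotation vector, rad) and "tvec" (3), from world to camera coordinates, as OpenCV has them. Camera axes: x right, y down, z forward; pixel columns grow to the right and rows downward; lengths in m; the calibration is good to about 2 mm. The wrist camera is an equidistant fisheye: a pixel r from the principal point sees the ray r / f radians off the axis. A picture is of the moment at which its call begins: read the wrist's pose just before it. get_calibration takes no time and is no camera call; for the wrist camera it gives the pose at the moment of the call.
- bot.job_done(): hands the job in; it is judged then, once.
The state is a dict: "clock": time; "joint_pos": joint angles; "joint_vel": joint speeds; "tau": joint torques, N m; "eef_pos": TCP position; "tool_rot": TCP orientation; "ft_force": force on the tool from outside, world axes, zero at the start; "ft_torque": the same for the moment, N m; "grip_width": finger opening in m; "grasp_force": force on a finger pad.
Only numpy, scipy, OpenCV 4.12 (cv2) and the standard library are available. Lean on these libraries where they do the work, as an engineer would, in place of code of your own. Each camera call takes 0.05 s, during which the arm holds its last target. There are 200 camera calls.

### The job

Push the side door of the instrument case fully shut until its catch snaps in, then tap the bolts on the case's deck to find the one of the three that is loose (it sinks and stays down). Then lift the hinged cap behind that bolt well open, to about 60 degrees, and finish while still holding it there in the gripper, so that the locking screw under it can be reached. Leave the caps of the tight bolts shut and the things lying around where they are.

Things in the scene. Friction and masses are not known exactly. Their poses are not given: they have to be found in the camera images.
- case: Low bench instrument case, fixed to the bench: grey box 180 (x) x 260 (y) x 90 mm high, flat aluminium deck on top. Origin: centre of its underside, on the bench; own x points away from the robot (yaw within about 0.3 rad), own y towards the side that carries the door. On the deck, three alike stations in a row along y, 75 mm apart: a bolt in front (own x = -64) and behind it its cap (own x from -26 to +56).
- door (a joint): Side door of the case on its +y side: upright plate 172 mm long, 12 thick, 74 high (from 8 to 82 mm above the bench), hinged on a vertical axis at the far end (own x = +88, y = +136 of the case). 0 = shut against the case, positive = swung out towards +y (rad, starts 0.5 to 0.9). It stays where it is left. In the last 0.1 rad a sprung ball catch resists (about 5 N at the free end), then snaps past and keeps the door at 0.
- door_push (a point): Place to push the door: on its outer face, 25 mm from its free end (147 mm from the hinge axis along the plate), 60 mm above the bench. Door shut, it lies at own x = -59, y = +142 of the case. Its y axis is the outward normal of the door.
- door_hinge (a point): Point on the door's hinge axis, in mid-thickness of the plate, 60 mm above the bench.
- bolt_1_top (a point): Centre of the top of the right-hand (towards the case's -y end) bolt's head: round steel head 20 mm across, 8 thick, its top 14 mm above the deck (104 mm above the bench), at own x = -64, y = -75 of the case. Any one of the three may be the loose one; they look alike.
- bolt_1 (a joint): How far this bolt has sunk (m): 0 at the start. A tight bolt yields under 1 mm to a push; the loose one gives way to a tap of about 2 N or more, goes down 6 mm and stays down.
- cap_1_ear (a point): Centre of the lifting ear of the cap that belongs to bolt_1: a round grey bar 18 mm in diameter and 26 mm long along the case's y (grip it across its two flat ends, from above; it may turn between the fingers), cap shut: 30 mm above the deck (120 above the bench), at own x = -16, y = -75 of the case. The bar stands on a 20 mm wide post on the cap, and the cap is a plate 26 mm wide and 12 thick.
- cap_1 (a joint): Cap of bolt_1: 0 = shut (lying on the deck), positive = its robot-side end lifted (rad), stop at 1.4. Hinge axis along the case's y, at own x = +56, 6 mm above the deck: 72 mm behind and 24 mm below the ear's centre when shut. A spring shuts it at once when let go (about 1 N at the ear).
- bolt_2_top (a point): Centre of the top of the middle bolt's head: round steel head 20 mm across, 8 thick, its top 14 mm above the deck (104 mm above the bench), at own x = -64, y = 0 of the case. Any one of the three may be the loose one; they look alike.
- bolt_2 (a joint): How far this bolt has sunk (m): 0 at the start. A tight bolt yields under 1 mm to a push; the loose one gives way to a tap of about 2 N or more, goes down 6 mm and stays down.
- cap_2_ear (a point): Centre of the lifting ear of the cap that belongs to bolt_2: a round grey bar 18 mm in diameter and 26 mm long along the case's y (grip it across its two flat ends, from above; it may turn between the fingers), cap shut: 30 mm above the deck (120 above the bench), at own x = -16, y = 0 of the case. The bar stands on a 20 mm wide post on the cap, and the cap is a plate 26 mm wide and 12 thick.
- cap_2 (a joint): Cap of bolt_2: 0 = shut (lying on the deck), positive = its robot-side end lifted (rad), stop at 1.4. Hinge axis along the case's y, at own x = +56, 6 mm above the deck: 72 mm behind and 24 mm below the ear's centre when shut. A spring shuts it at once when let go (about 1 N at the ear).
- bolt_3_top (a point): Centre of the top of the left-hand (towards the case's +y end, nearest the door) bolt's head: round steel head 20 mm across, 8 thick, its top 14 mm above the deck (104 mm above the bench), at own x = -64, y = 75 of the case. Any one of the three may be the loose one; they look alike.
- bolt_3 (a joint): How far this bolt has sunk (m): 0 at the start. A tight bolt yields under 1 mm to a push; the loose one gives way to a tap of about 2 N or more, goes down 6 mm and stays down.
- cap_3_ear (a point): Centre of the lifting ear of the cap that belongs to bolt_3: a round grey bar 18 mm in diameter and 26 mm long along the case's y (grip it across its two flat ends, from above; it may turn between the fingers), cap shut: 30 mm above the deck (120 above the bench), at own x = -16, y = 75 of the case. The bar stands on a 20 mm wide post on the cap, and the cap is a plate 26 mm wide and 12 thick.
- cap_3 (a joint): Cap of bolt_3: 0 = shut (lying on the deck), positive = its robot-side end lifted (rad), stop at 1.4. Hinge axis along the case's y, at own x = +56, 6 mm above the deck: 72 mm behind and 24 mm below the ear's centre when shut. A spring shuts it at once when let go (about 1 N at the ear).
- phone: Phone lying on the bench, 72 x 146 x 9 mm; leave alone. Origin: centre of its underside.
- driver: Screwdriver lying on the bench, 150 mm long along its x; leave alone.
- jar: Small jar 56 mm across, 70 high; leave alone. Origin: centre of its underside.

How it is judged:
On the way, in this order (a step that is already met when the one before it is completed fails the run):
1. the door is shut and seated on its catch (value of joint door below 0.03 rad), for 0.2 s.
2. the loose bolt has been found: tapped, it has sunk (value of joint any of bolt_1, bolt_2, bolt_3 above 0.004 m), for 0.2 s.
3. the loose bolt's cap is lifted open in the fingers (((value of joint bolt_1 above 0.004 m and value of joint cap_1 above 0.8 rad and contact force between the fingers and cap_1 above 0.5 N and value of joint each of cap_2, cap_3 below 0.1 rad) or (value of joint bolt_2 above 0.004 m and value of joint cap_2 above 0.8 rad and contact force between the fingers and cap_2 above 0.5 N and value of joint each of cap_1, cap_3 below 0.1 rad) or (value of joint bolt_3 above 0.004 m and value of joint cap_3 above 0.8 rad and contact force between the fingers and cap_3 above 0.5 N and value of joint each of cap_1, cap_2 below 0.1 rad))), for 0.2 s.
At the end, for the whole second after the job is handed in: The door is seated on its catch (under 0.03 rad), the loose bolt is down (over 4 mm), its cap is held by the fingers, still, at more than 0.8 rad (46 degrees), and the other two caps are shut (under 0.1 rad) (value of joint door below 0.03 rad and ((value of joint bolt_1 above 0.004 m and value of joint cap_1 above 0.8 rad and contact force between the fingers and cap_1 above 0.5 N and value of joint each of cap_2, cap_3 below 0.1 rad) or (value of joint bolt_2 above 0.004 m and value of joint cap_2 above 0.8 rad and contact force between the fingers and cap_2 above 0.5 N and value of joint each of cap_1, cap_3 below 0.1 rad) or (value of joint bolt_3 above 0.004 m and value of joint cap_3 above 0.8 rad and contact force between the fingers and cap_3 above 0.5 N and value of joint each of cap_1, cap_2 below 0.1 rad)) and velocity of joint cap_1 between -0.2 and 0.2 rad/s and velocity of joint cap_2 between -0.2 and 0.2 rad/s and velocity of joint cap_3 between -0.2 and 0.2 rad/s); the arm keeps its last pose, push and grip.
It fails at once if a cap is lifted (over 0.3 rad) whose bolt has not been found loose by tapping ((value of joint cap_1 above 0.3 rad and value of joint bolt_1 below 0.003 m) or (value of joint cap_2 above 0.3 rad and value of joint bolt_2 below 0.003 m) or (value of joint cap_3 above 0.3 rad and value of joint bolt_3 below 0.003 m)).
It fails at once if a bystander object is shifted more than 30 mm (distance of any of phone, driver, jar from where it was at the start of the episode above 0.03 m).
It also fails if it takes over 58 s, if anything falls off the work surface, if the arm or the gripper's body presses on something with over 40 N, if the wrist force passes 120 N, or if a joint passes its speed limit or range.

## Working session

There is one attempt and no reset: what is moved stays moved. The work goes in short steps, Python scripts to look and compute and a tool call to move; the robot and the scene stay as the last step left them, time stands still between calls to the robot, and variables do not carry over. Pictures are saved under pics/ and viewed, at most 10 in all, crops included, and the job is handed in when it is done.

Besides the shell and the picture viewer there is one more tool, called after "Request:" by a JSON object that holds its "method" and its "body", one argument or row to a line. apply_moves: Moves the arm, as the interface text tells. Its arguments: {"type":"object","properties":{"steps":{"type":"array"}},"required":["steps"]}

```bash
mkdir -p pics; ls
cat > h.py <<'E'
import numpy as np, cv2
from scipy.spatial.transform import Rotation as R
from workcell import bot, camera, get_calibration
def cal(n):
    c=get_calibration(n); f=192/np.tan(np.radians(c['fov_y'])/2)
    return f,c['cx'],c['cy'],R.from_rotvec(np.ravel(c['rvec'])).as_matrix(),np.ravel(c['tvec'])
def cloud(n,d,c):
    f,cx,cy,Rm,t=c; v,u=np.mgrid[:384,:512]
    P=np.stack([(u-cx)/f*d,(v-cy)/f*d,d],-1)
    return (P-t)@Rm
def plane(n,uv,z,c):
    f,cx,cy,Rm,t=c; uv=np.atleast_2d(uv)
    r=np.c_[(uv[:,0]-cx)/f,(uv[:,1]-cy)/f,np.ones(len(uv))]@Rm; o=-Rm.T@t
    return o+r*((z-o[2])/r[:,2])[:,None]
E
python3 - <<'E'
from h import *
for n in ['scene','top']:
    p,d=camera(n); c=cal(n); print(n,c[0],-c[3].T@c[4])
    cv2.imwrite(f'pics/{n}.png',p[:,:,::-1]); np.savez(f'{n}.npz',p=p,d=d)
o=bot.get_obs(); print(o['clock'],o['eef_pos'],o['tool_rot'],o['grip_width'])
E
```

```text
pics
scene 357.45912791309416 [1.12496881 0.52296287 0.61178891]
top 393.91748130726813 [ 0.43638155 -0.13276162  0.98935113]
0.1 [ 0.16832362 -0.47020974  0.22119817] [ 9.85261759e-01  1.71050834e-01 -1.54571796e-04 -9.24941177e-04] 0.08504932467864391
```

View pics/top.png

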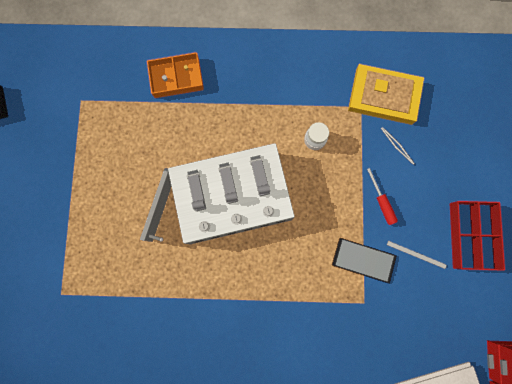

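View pics/scene.png

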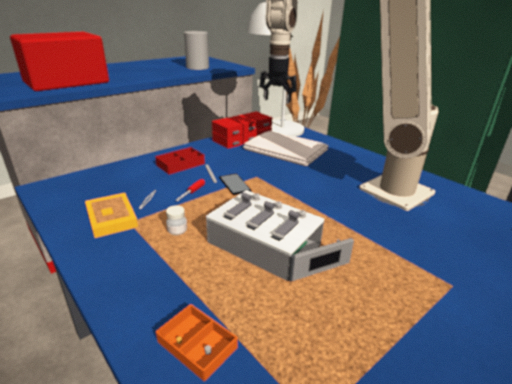

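Run:
```python
from h import *
a=np.load('top.npz'); p,d=a['p'],a['d']; c=cal('top'); P=cloud('top',d,c); z=P[...,2]
print((d>0).mean(), np.histogram(z[d>0],bins=np.arange(-.02,.3,.01)))
m=((abs(z-.09)<.006)&(d>0)).astype(np.uint8)
n,l,s,ce=cv2.connectedComponentsWithStats(m)
for i in np.argsort(-s[1:,4])[:4]+1: print(s[i],ce[i])
i=np.argmax(s[1:,4])+1
print(cv2.minAreaRect(P[l==i][:,:2].astype(np.float32)), np.median(z[l==i]))
```

```text
0.9959208170572916 (array([     0,  42032, 119808,   2414,   2229,   3852,    677,    259,
          352,    518,   2680,   4972,   1158,      6,    236,     41,
            0,      0,      0,      0,      0,      0,      0,      0,
            0,      0,      0,      0,      0,      0,      0]), array([-0.02, -0.01,  0.  ,  0.01,  0.02,  0.03,  0.04,  0.05,  0.06,
        0.07,  0.08,  0.09,  0.1 ,  0.11,  0.12,  0.13,  0.14,  0.15,
        0.16,  0.17,  0.18,  0.19,  0.2 ,  0.21,  0.22,  0.23,  0.24,
        0.25,  0.26,  0.27,  0.28,  0.29]))
[ 168  143  126  100 7015] [230.31176051 194.07526728]
[508 348   4  36  84] [510.0952381  363.32142857]
[161 177   3   2   5] [162.2 177.4]
[164 168   3   4   5] [165.  169.8]
((0.5801058411598206, -0.06263844668865204), (0.18119372427463531, 0.2603479027748108), 14.89625072479248) 0.09079386669362938
```

The top view shows the case with its deck from (168,168) to (293,213) and the door open on the left from (165,170) to (150,240). The caps are at about (197,190), (230,183) and (261,176), with the bolts in front at (205,227), (237,218) and (269,211). The phone (365,260), jar (317,136) and driver (382,197) are off to the right. The scene view confirms this, with the door open by roughly 0.7 rad.

Run:
```python
from h import *
a=np.load('top.npz'); p,d=a['p'],a['d']; c=cal('top'); P=cloud('top',d,c); z=P[...,2]
box=np.zeros(z.shape,bool); box[130:255,130:310]=1
for nm,lo,hi in [('ear',.122,.14),('bolt',.1,.109),('door',.074,.0855)]:
    m=((z>lo)&(z<hi)&box).astype(np.uint8)
    n,l,s,ce=cv2.connectedComponentsWithStats(m)
    for i in range(1,n):
        if s[i,4]>12: print(nm,s[i],ce[i].round(),np.median(P[l==i],0).round(4),P[l==i].mean(0).round(4))
m=(z>.07)&(z<.0855)&box; u=np.where(m)
m2=m.copy(); m2[:,172:]=0
r=cv2.minAreaRect(P[m2][:,:2].astype(np.float32)); print(r,cv2.boxPoints(r))
# dominant edges of deck at z=.09
hsv=cv2.cvtColor(p,cv2.COLOR_RGB2HSV); w=((hsv[...,1]<40)&(hsv[...,2]>190)&box).astype(np.uint8)
w=cv2.morphologyEx(w,cv2.MORPH_OPEN,np.ones((3,3)));n,l,s,ce=cv2.connectedComponentsWithStats(w);i=np.argmax(s[1:,4])+1
v,uu=np.where(l==i);print(s[i]);q=plane('top',np.c_[uu,v],.09,c);r=cv2.minAreaRect(q[:,:2].astype(np.float32));print(r)
```

```text
ear [257 184  13  10  89] [263. 189.] [ 0.5822 -0.1387  0.1272] [ 0.5828 -0.1395  0.1275]
ear [225 192  12  10  87] [231. 196.] [ 0.5638 -0.0679  0.1278] [ 0.5638 -0.0674  0.1277]
ear [192 200  13  10  89] [198. 204.] [0.5443 0.0047 0.128 ] [0.5443 0.005  0.1277]
bolt [250 158  18  29 305] [259. 172.] [ 0.6254 -0.1284  0.1035] [ 0.6259 -0.1281  0.1035]
bolt [218 165  18  29 304] [227. 179.] [ 0.6065 -0.0561  0.1037] [ 0.6062 -0.0559  0.1037]
bolt [187 174  18  28 309] [195. 187.] [0.5866 0.0162 0.1034] [0.5865 0.0162 0.1033]
bolt [259 192  11   4  19] [264. 194.] [ 0.5749 -0.1413  0.1032] [ 0.5755 -0.1411  0.103 ]
bolt [227 200  11   4  20] [232. 201.] [ 0.5564 -0.0668  0.1037] [ 0.5558 -0.0681  0.1035]
bolt [195 206  11   5  21] [201. 209.] [5.367e-01 5.000e-04 1.034e-01] [0.5375 0.0016 0.1037]
bolt [264 207   9   8  58] [268. 210.] [ 0.5369 -0.1513  0.1046] [ 0.5369 -0.1515  0.1047]
bolt [232 214   9   9  60] [236. 218.] [ 0.518  -0.0794  0.1044] [ 0.5176 -0.0792  0.1044]
bolt [200 222   8   9  59] [203. 226.] [ 0.4982 -0.0067  0.1049] [ 0.4983 -0.0072  0.105 ]
door [140 168  29  73 436] [154. 205.] [0.5452 0.1133 0.0821] [0.5462 0.113  0.0817]
((0.5492544174194336, 0.11312341690063477), (0.013725467957556248, 0.17641276121139526), 74.40068817138672) [[0.4624516  0.1302329 ]
 [0.63236636 0.08279404]
 [0.63605726 0.09601393]
 [0.46614248 0.1434528 ]]
[ 169  144  125   99 5453]
((0.5796307921409607, -0.0625298023223877), (0.17836076021194458, 0.2586158812046051), 14.900623321533203)
```

Request:
{"method": "apply_moves", "body": {
  "steps": [
    [[0,0,0],[0,0,0.026],0],
    [[0.12,-0.14,0],[0,0,0],0],
    [[0.12,-0.14,0],[0,0,0],0],
    [[0.12,-0.14,0],[0,0,0],0],
    [[0.12,-0.14,0],[0,0,0],0],
    [[0.12,-0.14,0],[0,0,0],0],
    [[0.12,-0.14,0],[0,0,0],0],
    [[0.12,-0.14,0],[0,0,0],0]
  ]
}}

```text
clock: 0.77
eef_pos: [0.28, -0.2361, 0.2217]
tool_rot: [0.991, 0.13, -0.0, -0.0]
ft_force: [0.8, -0.3, -0.4]
grip_width: -0.0002
grasp_force: 0.0
```

```bash
cat >> h.py <<'E'
C=np.array([.580,-.0627]); Y=np.radians(15.0); EX=np.array([np.cos(Y),np.sin(Y)]); EY=np.array([-EX[1],EX[0]])
def own(p): d=np.asarray(p)[:2]-C; return np.r_[d@EX,d@EY,p[2]]
def st():
    o=bot.get_obs(); M=R.from_quat(o['tool_rot']).as_matrix()
    print('t',round(o['clock'],2),'own mm',(own(o['eef_pos'])*1000).round(1),'yaw',np.degrees(np.arctan2(M[1,0],M[0,0])).round(2),'tilt',M[:2,2].round(3),'F own',np.r_[o['ft_force'][:2]@EX,o['ft_force'][:2]@EY,o['ft_force'][2]].round(2),'w',round(o['grip_width']*1000,1),'gf',round(float(np.max(o['grasp_force'])),1))
E
python3 -c "
from h import *; st()"
```

```text
t 0.77 own mm [-334.6  -89.8  221.7] yaw 14.97 tilt [-0.  0.] F own [ 0.7  -0.51 -0.41] w -0.2 gf 0.0
```

Request:
{"method": "apply_moves", "body": {
  "steps": [
    [[0.12,-0.14,0],[0,0,0],0],
    [[0.12,-0.14,0],[0,0,0],0],
    [[0.12,-0.14,0],[0,0,0],0],
    [[0.12,-0.14,0],[0,0,0],0],
    [[0.12,-0.14,0],[0,0,0],0],
    [[0.12,-0.14,0],[0,0,0],0],
    [[0.12,-0.14,0],[0,0,0],0],
    [[0.12,-0.14,0],[0,0,0],0]
  ]
}}

```text
clock: 1.43
eef_pos: [0.4075, 0.0301, 0.2218]
tool_rot: [0.991, 0.131, -0.0, 0.0]
ft_force: [-0.2, 0.2, -0.5]
grip_width: -0.0002
grasp_force: 0.0
```

Request:
{"method": "apply_moves", "body": {
  "steps": [
    [[0.12,-0.14,0],[0,0,0],0],
    [[0.12,-0.14,0],[0,0,0],0],
    [[0.12,-0.14,0],[0,0,0],0],
    [[0.12,-0.14,0],[0,0,0],0],
    [[0.06,-0.1,0.1],[0,0,0],0],
    [[0,0,0.2],[0,0,0],0],
    [[0,0,0.2],[0,0,0],0],
    [[0,0,0.2],[0,0,0],0]
  ]
}}

```text
clock: 2.1
eef_pos: [0.4843, 0.1593, 0.0808]
tool_rot: [0.988, 0.152, -0.001, -0.012]
ft_force: [0.8, -0.1, -0.7]
grip_width: 0.0001
grasp_force: 0.0
```

```bash
python3 -c "
from h import *; st()"
```

```text
t 2.1 own mm [-35.  239.2  80.8] yaw 17.44 tilt [-0.006  0.023] F own [ 0.7  -0.29 -0.7 ] w 0.1 gf 0.0
```

Request:
{"method": "apply_moves", "body": {
  "steps": [
    [[0,0,0],[0,0,0],0],
    [[0,0,0],[0,0,0],0],
    [[-0.01,0.04,0.01],[0,0,0],0],
    [[-0.01,0.04,0.01],[0,0,0],0],
    [[-0.01,0.04,0.01],[0,0,0],0],
    [[-0.01,0.04,0.01],[0,0,0],0],
    [[-0.01,0.04,0.01],[0,0,0],0],
    [[-0.01,0.04,0],[0,0,0],0]
  ]
}}

```text
clock: 2.77
eef_pos: [0.4873, 0.1085, 0.0717]
tool_rot: [0.988, 0.151, -0.001, -0.012]
ft_force: [-0.2, -0.5, -0.3]
grip_width: -0.0
grasp_force: 0.0
```

```bash
python3 -c "
from h import *; st()"
```

```text
t 2.77 own mm [-45.3 189.4  71.7] yaw 17.35 tilt [-0.006  0.023] F own [-0.28 -0.4  -0.29] w -0.0 gf 0.0
```

Request:
{"method": "apply_moves", "body": {
  "steps": [
    [[-0.008,0.025,0],[-0.007,0,0.013],0],
    [[-0.008,0.025,0],[0,0,0],0],
    [[-0.008,0.025,0],[0,0,0],0],
    [[-0.008,0.025,0],[0,0,0],0],
    [[-0.008,0.025,0],[0,0,0],0],
    [[-0.008,0.025,0],[0,0,0],0],
    [[0,0.02,0],[0,0,0],0],
    [[0,0,0],[0,0,0],0]
  ]
}}

```text
clock: 3.43
eef_pos: [0.487, 0.0735, 0.0711]
tool_rot: [0.991, 0.13, -0.0, -0.001]
ft_force: [1.2, -0.3, -0.4]
grip_width: -0.0001
grasp_force: 0.0
```

```bash
python3 -c "
from h import *; st()
p,d=camera('top'); cv2.imwrite('pics/t2.png',cv2.resize(p[120:270,110:320,::-1],None,fx=3,fy=3,interpolation=2))"
```

```text
t 3.43 own mm [-54.6 155.7  71.1] yaw 15.0 tilt [-0.001  0.001] F own [ 1.11 -0.56 -0.36] w -0.1 gf 0.0
```

View pics/t2.png

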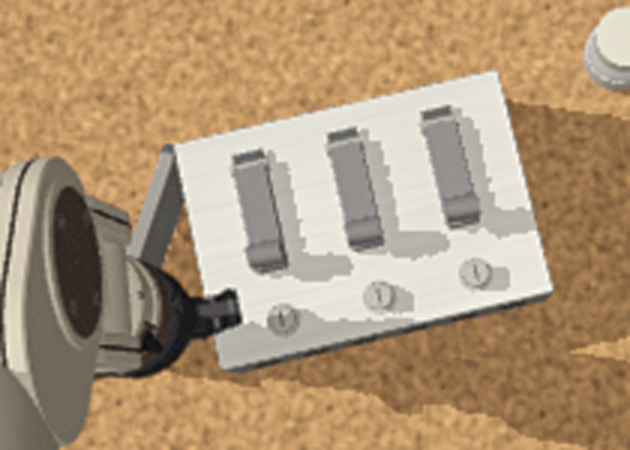

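The gripper covers the door's free end at about (190,300), but the visible strip from (170,150) to (135,250) is not parallel to the case edge, so the door may not be shut. I'll check from the scene camera.

```bash
python3 -c "
from h import *
p,d=camera('top'); c=cal('top'); P=cloud('top',d,c); z=P[...,2]
m=(z>.07)&(z<.088); m[:,:130]=0;m[:,175:]=0;m[:160]=0;m[206:]=0
r=cv2.minAreaRect(P[m][:,:2].astype(np.float32)); print(m.sum(),[own(np.r_[q,0]).round(3) for q in cv2.boxPoints(r)])
p,d=camera('scene'); cv2.imwrite('pics/s2.png',cv2.resize(p[140:320,160:400,::-1],None,fx=3,fy=3,interpolation=2))"
```

```text
246 [array([-0.006,  0.149,  0.   ]), array([0.077, 0.1  , 0.   ]), array([0.099, 0.136, 0.   ]), array([0.016, 0.185, 0.   ])]
```

View pics/s2.png

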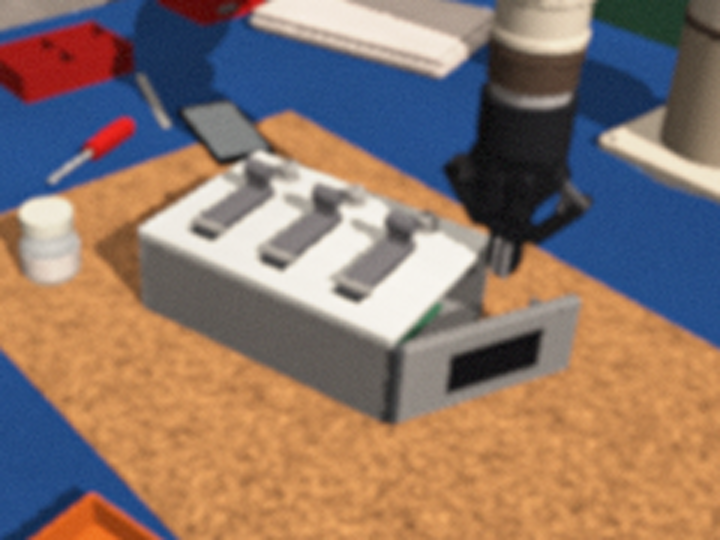

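```bash
python3 -c "
from h import *
def world(o): return np.r_[C+EX*o[0]+EY*o[1],o[2]]
def proj(n,w):
    f,cx,cy,Rm,t=cal(n); q=Rm@w+t; return np.array([cx+f*q[0]/q[2],cy+f*q[1]/q[2]])
for o in [(-.0546,.1557,.054),(-.0546,.1557,.0),(-.060,.223,.082),(.088,.136,.082),(-.06,.223,.008),(-.09,.130,.09),(.09,.130,.09)]:
    s=proj('scene',world(o)); print(o,((s-[160,140])*3).round())
p,d=camera('scene'); c=cal('scene'); P=cloud('scene',d,c)
for n,(u,v) in dict(doorTopFree=(570,306),doorTopMid=(480,330),doorTopHinge=(405,350),face=(420,380),facefree=(560,350),tip=(505,262)).items():
    print(n,own(P[140+v//3,160+u//3]).round(3))"
```

```text
(-0.0546, 0.1557, 0.054) [496. 296.]
(-0.0546, 0.1557, 0.0) [489. 344.]
(-0.06, 0.223, 0.082) [577. 295.]
(0.088, 0.136, 0.082) [398. 346.]
(-0.06, 0.223, 0.008) [564. 363.]
(-0.09, 0.13, 0.09) [492. 234.]
(0.09, 0.13, 0.09) [391. 337.]
doorTopFree [-0.049  0.222  0.076]
doorTopMid [0.03  0.178 0.081]
doorTopHinge [0.087 0.141 0.082]
face [0.077 0.152 0.051]
facefree [-0.043  0.221  0.035]
tip [-0.044  0.161  0.099]
```

```bash
python3 -c "
from h import *
st()
p,d=camera('scene'); c=cal('scene'); P=cloud('scene',d,c)
for v in range(218,244,2):
    print(v,[tuple((own(P[v,u])*1000).round().astype(int)) for u in (322,326,329,332)],p[v,327])
cv2.imwrite('pics/s3.png',cv2.resize(p[195:255,290:360,::-1],None,fx=8,fy=8,interpolation=0))"
```

```text
t 3.63 own mm [-54.5 156.6  71.1] yaw 15.06 tilt [-0.001  0.001] F own [-0.25  0.33 -0.17] w -0.2 gf 0.0
218 [(np.int64(-89), np.int64(125), np.int64(88)), (np.int64(-40), np.int64(154), np.int64(125)), (np.int64(-43), np.int64(161), np.int64(127)), (np.int64(-44), np.int64(168), np.int64(129))] [30 28 28]
220 [(np.int64(-80), np.int64(129), np.int64(88)), (np.int64(-44), np.int64(154), np.int64(117)), (np.int64(-43), np.int64(162), np.int64(121)), (np.int64(-41), np.int64(170), np.int64(125))] [70 65 62]
222 [(np.int64(-77), np.int64(131), np.int64(84)), (np.int64(-44), np.int64(154), np.int64(111)), (np.int64(-42), np.int64(163), np.int64(116)), (np.int64(-50), np.int64(168), np.int64(114))] [81 76 74]
224 [(np.int64(-83), np.int64(130), np.int64(74)), (np.int64(-42), np.int64(156), np.int64(107)), (np.int64(-46), np.int64(162), np.int64(108)), (np.int64(-51), np.int64(168), np.int64(107))] [92 85 84]
226 [(np.int64(-86), np.int64(129), np.int64(66)), (np.int64(-44), np.int64(156), np.int64(100)), (np.int64(-44), np.int64(164), np.int64(103)), (np.int64(-48), np.int64(170), np.int6
[... 946 characters left out ...]
np.int64(133), np.int64(1)), (np.int64(-150), np.int64(139), np.int64(-1))] [204 140  82]
238 [(np.int64(-121), np.int64(121), np.int64(1)), (np.int64(-129), np.int64(130), np.int64(0)), (np.int64(-135), np.int64(136), np.int64(-1)), (np.int64(-139), np.int64(144), np.int64(0))] [203 138  83]
240 [(np.int64(-113), np.int64(125), np.int64(0)), (np.int64(-121), np.int64(134), np.int64(-1)), (np.int64(-125), np.int64(141), np.int64(0)), (np.int64(-129), np.int64(148), np.int64(1))] [217 149  90]
242 [(np.int64(-104), np.int64(129), np.int64(1)), (np.int64(-111), np.int64(138), np.int64(0)), (np.int64(-115), np.int64(145), np.int64(1)), (np.int64(-121), np.int64(152), np.int64(1))] [216 151  87]
```

View pics/s3.png

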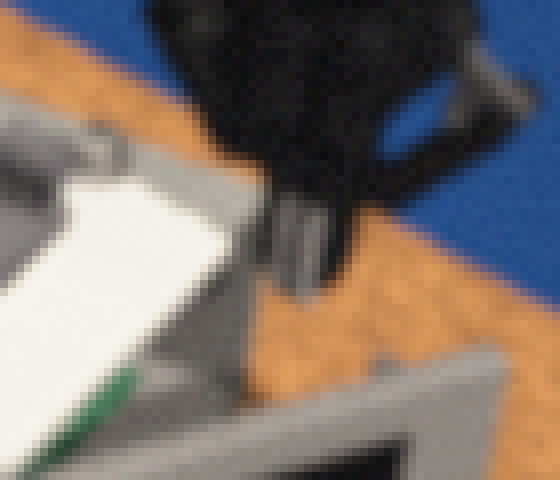

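The tips end at about (305,300) in this crop, which is z≈0.080. That is about 26 mm higher than the stated geometry for a reported TCP z of 0.071. They therefore passed over the door (top at 0.082) without touching it, and it still stands at 0.53 rad. I'll go back out and push lower.

Request:
{"method": "apply_moves", "body": {
  "steps": [
    [[0,0,-0.13],[0,0,0],0],
    [[0,0,-0.13],[0,0,0],0],
    [[0.03,-0.18,0],[0,0,0],0],
    [[0.03,-0.18,0],[0,0,0],0],
    [[0.03,-0.18,0],[0,0,0],0],
    [[0,0,0.1],[0,0,0],0],
    [[0,0,0.1],[0,0,0],0],
    [[0,0,0.1],[0,0,0],0]
  ]
}}

```text
clock: 4.35
eef_pos: [0.4834, 0.1593, 0.0633]
tool_rot: [0.988, 0.151, -0.001, -0.012]
ft_force: [-0.1, -0.6, 0.0]
grip_width: 0.0004
grasp_force: 0.0
```

Request:
{"method": "apply_moves", "body": {
  "steps": [
    [[0,0,0.08],[0,0,0],0],
    [[0,0,0.04],[0,0,0],0],
    [[-0.005,0.03,0],[0,0,0],0],
    [[-0.005,0.03,0],[0,0,0],0],
    [[-0.005,0.03,0],[0,0,0],0],
    [[-0.005,0.03,0],[0,0,0],0],
    [[-0.005,0.03,0],[0,0,0],0],
    [[-0.005,0.03,0],[0,0,0],0]
  ]
}}

```text
clock: 5.02
eef_pos: [0.4887, 0.1217, 0.0395]
tool_rot: [0.989, 0.15, -0.001, -0.012]
ft_force: [0.3, -0.0, 0.1]
grip_width: -0.0004
grasp_force: 0.3
```

```bash
python3 -c "
from h import *
st()
p,d=camera('scene'); c=cal('scene'); P=cloud('scene',d,c)
cv2.imwrite('pics/s4.png',cv2.resize(p[180:300,260:400,::-1],None,fx=4,fy=4,interpolation=2))"
```

```text
t 5.02 own mm [-40.5 201.7  39.5] yaw 17.3 tilt [-0.006  0.023] F own [ 0.25 -0.11  0.12] w -0.4 gf 0.3
```

View pics/s4.png

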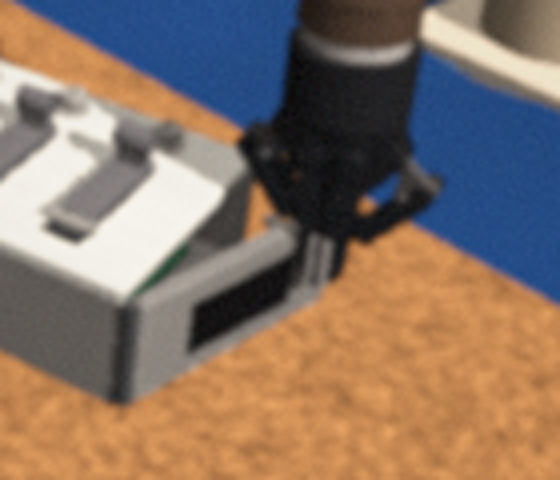

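The fingers now stand outside the door at about (318,260) and are pushing it; it has begun to close.

Request:
{"method": "apply_moves", "body": {
  "steps": [
    [[-0.008,0.03,0],[-0.007,0,0.013],0],
    [[-0.008,0.03,0],[0,0,0],0],
    [[-0.008,0.03,0],[0,0,0],0],
    [[-0.008,0.03,0],[0,0,0],0],
    [[-0.008,0.03,0],[0,0,0],0],
    [[-0.008,0.03,0],[0,0,0],0],
    [[-0.008,0.025,0],[0,0,0],0],
    [[0,0.02,0],[0,0,0],0]
  ]
}}

```text
clock: 5.73
eef_pos: [0.4892, 0.0755, 0.0386]
tool_rot: [0.991, 0.131, -0.001, -0.001]
ft_force: [-0.3, 0.3, 0.2]
grip_width: 0.0001
grasp_force: 0.0
```

```bash
cat >> h.py <<'E'
def door():
    p,d=camera('top'); P=cloud('top',d,cal('top')); z=P[...,2]; o=(P[...,:2]-C)
    x,y=o@EX,o@EY; m=(z>.072)&(z<.0855)&(y>.132)&(y<.25)&(x>-.03)&(x<.085)
    k=np.polyfit(x[m],y[m],1); print('door n',m.sum(),'slope',k.round(3),'y at -60,88',np.polyval(k,[-.06,.088]).round(4))
E
python3 -c "
from h import *
st(); door()"
```

```text
t 5.73 own mm [-51.9 157.   38.6] yaw 15.0 tilt [-0.002  0.002] F own [-0.25  0.37  0.16] w 0.1 gf 0.0
door n 190 slope [0.005 0.137] y at -60,88 [0.1362 0.137 ]
```

Request:
{"method": "apply_moves", "body": {
  "steps": [
    [[0,0.01,0],[0,0,0],0],
    [[0,0.01,0],[0,0,0],0],
    [[0,0.01,0],[0,0,0],0],
    [[0,0,0],[0,0,0],0],
    [[0,0,0],[0,0,0],0],
    [[0,0,0],[0,0,0],0],
    [[0,0,0],[0,0,0],0],
    [[0,0,0],[0,0,0],0]
  ]
}}

```text
clock: 6.45
eef_pos: [0.4891, 0.0749, 0.0386]
tool_rot: [0.991, 0.132, -0.002, -0.006]
ft_force: [-4.7, 14.6, 2.8]
grip_width: -0.0002
grasp_force: 7.7
```

```bash
python3 -c "
from h import *
st(); door()"
```

```text
t 6.45 own mm [-52.1 156.4  38.6] yaw 15.2 tilt [-0.005  0.011] F own [-0.75 15.37  2.82] w -0.2 gf 7.7
door n 188 slope [0.005 0.136] y at -60,88 [0.1362 0.1369]
```

The door is shut: its slope is about 0, it sits against the stop, and it resists with 15 N. Next is bolt 3.

Request:
{"method": "apply_moves", "body": {
  "steps": [
    [[0,-0.08,0],[0,0,0],0],
    [[0,0,-0.13],[0,0,0],0],
    [[0,0,-0.13],[0,0,0],0],
    [[0,0,-0.13],[0,0,0],0],
    [[0,0,-0.13],[0,0,0],0],
    [[-0.02,0.155,0],[0,0,0],0],
    [[-0.02,0.155,0],[0,0,0],0],
    [[-0.02,0.155,0],[0,0,0],0]
  ]
}}

```text
clock: 7.17
eef_pos: [0.4993, -0.0084, 0.1431]
tool_rot: [0.991, 0.131, -0.0, -0.0]
ft_force: [0.4, -0.6, -0.8]
grip_width: 0.0001
grasp_force: 0.0
```

```bash
python3 -c "
from h import *
st()"
```

```text
t 7.17 own mm [-63.9  73.3 143.1] yaw 15.11 tilt [-0.001  0.   ] F own [ 0.26 -0.68 -0.84] w 0.1 gf 0.0
```

Request:
{"method": "apply_moves", "body": {
  "steps": [
    [[0,0,0.065],[0,0,0],0],
    [[0,0,0.065],[0,0,0],0],
    [[0,0,0.06],[0,0,0],0],
    [[0,0,0.015],[0,0,0],0],
    [[0,0,0.015],[0,0,0],0],
    [[0,0,0.015],[0,0,0],0],
    [[0,0,0],[0,0,0],0],
    [[0,0,0],[0,0,0],0]
  ]
}}

```text
clock: 7.83
eef_pos: [0.4994, -0.0072, 0.0958]
tool_rot: [0.991, 0.131, -0.001, -0.001]
ft_force: [-0.0, 0.2, 0.4]
grip_width: 0.0001
grasp_force: 0.0
```

Request:
{"method": "apply_moves", "body": {
  "steps": [
    [[0,0,0.01],[0,0,0],0],
    [[0,0,0],[0,0,0],0],
    [[0,0,0],[0,0,0],0],
    [[0,0,0],[0,0,0],0],
    [[0,0,0],[0,0,0],0],
    [[0,0,0],[0,0,0],0],
    [[0,0,0],[0,0,0],0],
    [[0,0,0],[0,0,0],0]
  ]
}}

```text
clock: 8.5
eef_pos: [0.4998, -0.0072, 0.0945]
tool_rot: [0.991, 0.131, 0.0, -0.001]
ft_force: [-1.2, 0.1, 5.9]
grip_width: -0.0003
grasp_force: 2.9
```

```bash
python3 -c "
from h import *
st()"
```

```text
t 8.5 own mm [-63.1  74.3  94.5] yaw 15.0 tilt [0.    0.002] F own [-1.11  0.39  5.95] w -0.3 gf 2.9
```

Bolt 3 is tight: the tip stops at deck-bolt height with 5.9 N. Next is bolt 2.

Request:
{"method": "apply_moves", "body": {
  "steps": [
    [[0,0,-0.08],[0,0,0],0],
    [[0,0.188,0],[0,0,0],0],
    [[0,0.188,0],[0,0,0],0],
    [[0,0,0.06],[0,0,0],0],
    [[0,0,0.015],[0,0,0],0],
    [[0,0,0.01],[0,0,0],0],
    [[0,0,0],[0,0,0],0],
    [[0,0,0],[0,0,0],0]
  ]
}}

```text
clock: 9.17
eef_pos: [0.5196, -0.0823, 0.0944]
tool_rot: [0.992, 0.13, 0.0, 0.002]
ft_force: [-2.0, -7.1, 9.7]
grip_width: 0.0004
grasp_force: 5.0
```

```bash
python3 -c "
from h import *
st()"
```

```text
t 9.17 own mm [-63.5  -3.3  94.4] yaw 14.93 tilt [ 0.001 -0.005] F own [-3.76 -6.33  9.65] w 0.4 gf 5.0
```

Bolt 2 is tight too: it stops at the same height with 9.7 N. Now bolt 1.

Request:
{"method": "apply_moves", "body": {
  "steps": [
    [[0,0,-0.08],[0,0,0],0],
    [[0,0.18,0],[0,0,0],0],
    [[0,0.18,0],[0,0,0],0],
    [[0,0,0.06],[0,0,0],0],
    [[0,0,0.015],[0,0,0],0],
    [[0,0,0.01],[0,0,0],0],
    [[0,0,0.01],[0,0,0],0],
    [[0,0,0],[0,0,0],0]
  ]
}}

```text
clock: 9.83
eef_pos: [0.5366, -0.1482, 0.089]
tool_rot: [0.991, 0.131, -0.001, -0.001]
ft_force: [0.3, -0.2, 0.5]
grip_width: -0.0001
grasp_force: 0.0
```

```bash
python3 -c "
from h import *
st()"
```

```text
t 9.83 own mm [-64.  -71.4  89. ] yaw 15.08 tilt [-0.003  0.002] F own [ 0.21 -0.29  0.49] w -0.1 gf 0.0
```

Request:
{"method": "apply_moves", "body": {
  "steps": [
    [[0,0,0.012],[0,0,0],0],
    [[0,0,0],[0,0,0],0],
    [[0,0,0],[0,0,0],0],
    [[0,0,-0.1],[0,0,0],0],
    [[0,0,-0.13],[0,0,0],0],
    [[0,0,-0.13],[0,0,0],0.6],
    [[0.1,0.018,0],[0,0,0],0.6],
    [[0.14,0,0],[0,0,0],0.6]
  ]
}}

```text
clock: 10.5
eef_pos: [0.5848, -0.1407, 0.1617]
tool_rot: [0.992, 0.13, 0.001, -0.0]
ft_force: [0.4, 0.3, -0.6]
grip_width: 0.0357
grasp_force: 0.0
```

```bash
python3 -c "
from h import *
st()
n='wrist'; c=get_calibration(n); print(c['fov_y'])
p,d=camera(n); cv2.imwrite('pics/w1.png',p[:,:,::-1])"
```

```text
t 10.5 own mm [-15.5 -76.6 161.7] yaw 14.95 tilt [0.002 0.001] F own [ 0.45  0.15 -0.58] w 35.7 gf 0.0
65.70646984690485
```

View pics/w1.png

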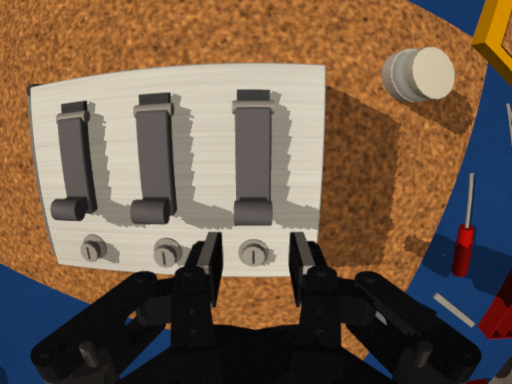

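The wrist view shows ear 1 at (253,211) between the fingers, whose midpoint is about x=256. The bolts are at (93,248), (166,254) and (253,252). I'll check the bolt heights by depth.

```bash
python3 -c "
from h import *
f,cx,cy,Rm,t=cal('wrist'); p,d=camera('wrist')
for u,v in [(93,246),(166,252),(253,250),(200,120),(69,209),(150,211),(253,211)]:
    du,dv=u-cx,v-cy; r=np.hypot(du,dv); th=r/f; q=np.median(d[v-3:v+4,u-3:u+4])
    k=np.tan(th)/r; P=np.array([du*k*q,dv*k*q,q]); print((own((P-t)@Rm)*1000).round(1))
st()"
```

```text
[-56.1  75.4  92.7]
[-54.8  -0.   97.5]
[-53.7 -73.5  92.3]
[ 52.4 -33.7  90. ]
[ -8.   70.4 124. ]
[ -7.9  -0.9 123.7]
[ -7.8 -73.8 121.7]
t 10.6 own mm [-12.4 -75.4 158.7] yaw 15.18 tilt [0.001 0.002] F own [-1.59  0.73  0.15] w 50.4 gf 0.0
```

```bash
python3 -c "
from h import *
for n in ['wrist','top']:
    p,d=camera(n); f,cx,cy,Rm,t=cal(n)
    v,u=np.mgrid[:384,:512]; du,dv=u-cx,v-cy; r=np.hypot(du,dv)+1e-9
    k=np.tan(np.minimum(r/f,1.4))/r if n=='wrist' else 1/f
    P=(np.stack([du*k*d,dv*k*d,d],-1)-t)@Rm; z=P[...,2]; o=P[...,:2]-C; x,y=o@EX,o@EY
    for yc in (.075,0,-.075):
        m=(abs(y-yc)<.02)&(x>-.085)&(x<-.035)&(z>.094)&(z<.112); e=(abs(y-yc)<.02)&(x>-.035)&(x<.01)&(z>.121)&(z<.14)
        print(n,yc,'bolt',m.sum(),np.percentile(z[m],[50,90]).round(4) if m.sum() else '',x[m].mean().round(4),y[m].mean().round(4),'ear',e.sum(),x[e].mean().round(4),y[e].mean().round(4),z[e].max().round(4) if e.sum() else '')
st()"
```

```text
wrist 0.075 bolt 340 [0.1034 0.1044] -0.0644 0.0741 ear 588 -0.0162 0.0735 0.1298
wrist 0 bolt 294 [0.1033 0.1043] -0.0629 0.0021 ear 834 -0.0164 -0.0004 0.1299
wrist -0.075 bolt 419 [0.0976 0.0985] -0.0653 -0.074 ear 870 -0.0162 -0.074 0.1302
top 0.075 bolt 0  nan nan ear 0 nan nan 
top 0 bolt 0  nan nan ear 0 nan nan 
top -0.075 bolt 0  nan nan ear 0 nan nan 
t 10.7 own mm [-15.7 -75.1 157.9] yaw 15.1 tilt [-0.004  0.002] F own [ 0.13  0.4  -0.75] w 51.4 gf 0.0<string>:10: RuntimeWarning: Mean of empty slice.
  ret = ret.dtype.type(ret / rcount)
```

Bolt 1 is down (98 mm against 104 mm for the others). Now I'll grasp ear 1.

Request:
{"method": "apply_moves", "body": {
  "steps": [
    [[0,0,0.1],[0,0,0],0.6],
    [[0,0,0.1],[0,0,0],0.6],
    [[0,0,0.06],[0,0,0],0.6],
    [[0,0,0.04],[0,0,0],0.6],
    [[0,0,0.02],[0,0,0],0.6],
    [[0,0,0],[0,0,0],0],
    [[0,0,0],[0,0,0],0],
    [[0,0,0],[0,0,0],0]
  ]
}}

```text
clock: 11.37
eef_pos: [0.5839, -0.139, 0.0955]
tool_rot: [0.991, 0.131, -0.001, -0.002]
ft_force: [-2.6, 5.4, 0.9]
grip_width: 0.0248
grasp_force: 59.0
```

```bash
python3 -c "
from h import *
st()
p,d=camera('scene'); cv2.imwrite('pics/s5.png',cv2.resize(p[130:250,190:340,::-1],None,fx=5,fy=5,interpolation=2))"
```

```text
t 11.37 own mm [-16.  -74.7  95.5] yaw 15.02 tilt [-0.003  0.005] F own [-1.1   5.87  0.91] w 24.8 gf 59.0
```

View pics/s5.png

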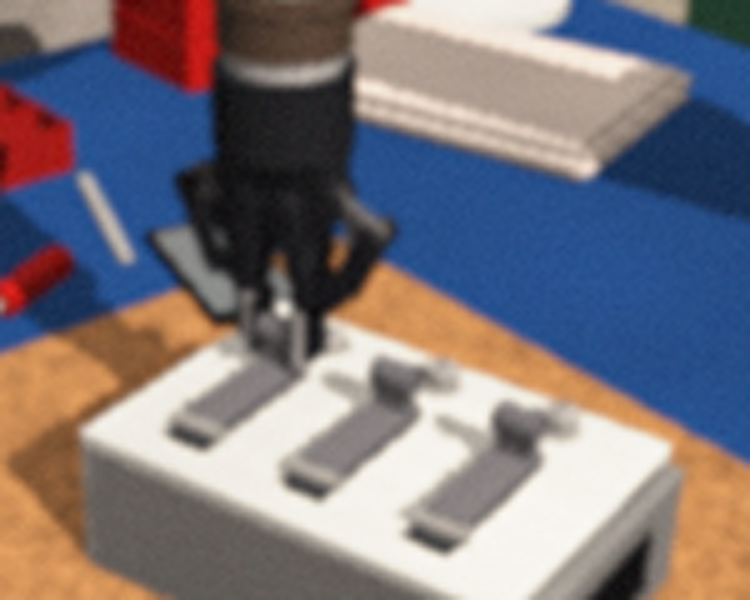

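The fingers hold ear 1 at about (275,325) with 59 N, and caps 2 and 3 are untouched. Now I'll lift along the arc.

Request:
{"method": "apply_moves", "body": {
  "steps": [
    [[0.012,0,-0.031],[0,0,0],0],
    [[0.0145,0,-0.0295],[0,0,0],0],
    [[0.017,0,-0.0285],[0,0,0],0],
    [[0.019,0,-0.027],[0,0,0],0],
    [[0.022,0,-0.025],[0,0,0],0],
    [[0.0235,0,-0.023],[0,0,0],0],
    [[0.026,0,-0.021],[0,0,0],0],
    [[0.0275,0,-0.0185],[0,0,0],0]
  ]
}}

```text
clock: 12.08
eef_pos: [0.6132, -0.1312, 0.1342]
tool_rot: [0.991, 0.131, -0.004, -0.002]
ft_force: [-4.7, 3.6, -7.4]
grip_width: 0.0247
grasp_force: 59.2
```

```bash
python3 -c "
from h import *
st()"
```

```text
t 12.08 own mm [ 14.4 -74.7 134.2] yaw 15.02 tilt [-0.009  0.003] F own [-3.61  4.71 -7.37] w 24.7 gf 59.2
```

Request:
{"method": "apply_moves", "body": {
  "steps": [
    [[0.029,0,-0.016],[0,0,0],0],
    [[0.03,0,-0.0135],[0,0,0],0],
    [[0.0315,0,-0.011],[0,0,0],0],
    [[0.032,0,-0.008],[0,0,0],0],
    [[0,0,0],[0,0,0],0],
    [[0,0,0],[0,0,0],0],
    [[0,0,0],[0,0,0],0],
    [[0,0,0],[0,0,0],0]
  ]
}}

```text
clock: 12.75
eef_pos: [0.6374, -0.1247, 0.1446]
tool_rot: [0.991, 0.131, -0.003, -0.002]
ft_force: [-5.6, 5.0, -4.1]
grip_width: 0.0242
grasp_force: 59.4
```

```bash
python3 -c "
from h import *
st()
p,d=camera('scene'); cv2.imwrite('pics/s6.png',cv2.resize(p[130:280,190:370,::-1],None,fx=4,fy=4,interpolation=2))"
```

```text
t 12.75 own mm [ 39.4 -74.7 144.6] yaw 15.06 tilt [-0.007  0.003] F own [-4.14  6.26 -4.08] w 24.2 gf 59.4
```

View pics/s6.png

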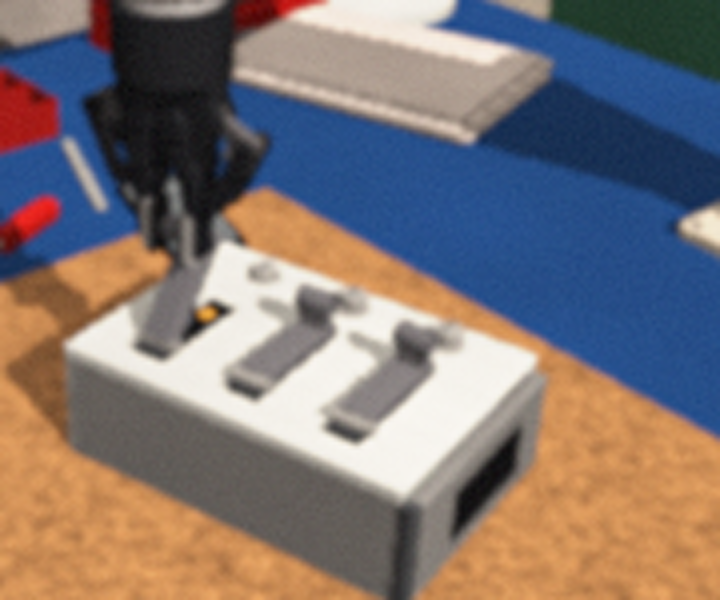

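Cap 1 is held open at about 59° (ear near (180,215), orange screw visible at (207,314)). Caps 2 and 3 and the door are shut.

```bash
python3 -c "
from h import *
st(); print(bot.job_done())"
```

```text
t 12.8 own mm [ 39.3 -74.8 144.5] yaw 15.05 tilt [-0.007  0.003] F own [-3.75  6.4  -4.41] w 24.4 gf 59.4
the job is handed in; nothing more can be done
None
```

The job is handed in, but no verdict came back: I shut the door on its catch, found bolt 1 to be the loose one (it sank about 6 mm), and finished with the gripper holding cap 1 open at about 59°, caps 2 and 3 shut.

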